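Leak check of a sealed sample bottle at the coffee-machine test bench

ROBOT

A 7-joint arm with a two-finger parallel gripper is mounted at the origin on the work surface. World frame = base frame: x ahead of the robot, y to its left, z up, the work surface at z = 0. Lengths are in mm, angles in rad, forces in N, time in s.
With the tool pointing down it reaches from about 425 to 825 mm from the base axis. Payload 3.6 kg.
Tool frame: the origin (TCP) lies midway between the tips of the shut fingers; the grasp point (between the pads) lies 19 mm behind it; z points along the fingers, y is the line along which they close (so a half turn about z gives the same grasp; the last joint's range is limited). The gripper opens to 85 mm and grips with 20 to 120 N. Pads are 22 mm wide; open, the fingers measure 114 mm over their backs; the gripper's body (76 mm by 85 mm) begins 54 mm behind the grasp point. The pads swing forward as they close: fully open they stand 13 mm farther back than shut.
Start: joints at [1.308, 0.615, -0.013, 1.423, 0.008, 1.103, -0.04], TCP at [152.499, -631.828, 231.297] pointing down, gripper open.
Joint ranges: [-3.12, 3.12], [-0.3, 2.06], [-1.34, 1.32], [0.26, 2.42], [-1.36, 4.5], [0.01, 1.98], [-2.84, 2.84]. Speed limits (rad/s): [2.79, 2.79, 3.14, 3.14, 3.14, 3.14, 3.14].

INTERFACE

Orientations are given as a unit quaternion [w, x, y, z].
In Python, from plant import manip, let_go, clamp, planner, telemetry, vision, order gives the robot as it stands. Calls block until the motion is done:
- manip.movep(position, orientation): joint-space move of the TCP to a pose.
- manip.move_straight(position, attitude=None, feed=150, contact_N=None): straight line of the TCP; attitude=None keeps the orientation; feed is the mean speed in mm/s. With contact_N (N) it stops when the force on the tool has changed by that much, and returns True; else False.
- manip.goto_joints(angles): joint-space move.
- let_go() and clamp(): open the fingers fully, or close them until they stop; the grip force is fixed at half the most.
- manip.dwell(seconds).
- planner.ik(position, orientation): joint angles nearest the present ones, or None.
- telemetry.get_obs(): the state.
- vision.snapshot(name): name is "scene" or "side" or "wrist"; returns a dict with "color" (420x560x3 uint8, blue, green, red), "depth" (420x560 float32, mm along the optical axis (not along the pixel's ray), 0 where there is no reading), "fx", "fy", "cx", "cy" (pixels), "position" and "orientation" of the camera in the world. Camera axes: x right, y up, looking along -z (the intrinsics and any distortion apply to the point x, -y, -z); pixel columns grow to the right and rows downward; lengths in mm; the calibration is good to about 2 mm. A picture is of the moment at which its call begins.
A pose or a line that the arm cannot do raises manip.IKError and nothing moves.
- order.job_done(): hands the job in; it is judged then, once.
The state is a dict: "time": time; "q": joint angles; "joint_vel": joint speeds; "joint_efforts": joint torques, N m; "tool_pos": TCP position; "ee_rot": TCP orientation; "ft_force": force on the tool from outside, world axes, zero at the start; "moment": the same for the moment, N m; "opening": finger opening in mm; "grasp_force": force on a finger pad.
Only numpy, scipy, OpenCV 4.12 (cv2) and the standard library are available. Lean on these libraries where they do the work, as an engineer would, in place of code of your own. Each camera call takes 0.05 s, during which the arm holds its last target. There are 200 camera calls.

TASK

Leak-check the teal sample bottle: pick it out from among the vessels on the rubber mat, turn it upside down so that its cap points at least 40 degrees below level, and keep it so for two seconds. Then set it gently upright, wholly on the white round pad of the steel test station, let go of it, and only after that throw the station's red-knobbed lever into the green notch to start the drip timer, leaving the lever there. Leave the jar, the carafe and the pitcher standing where they are.

Things in the scene. Friction and masses are not known exactly. Their poses are not given: they have to be found in the camera images.
- bottle: closed rigid teal bottle, orange band, white cap, round, 150 mm tall. Body 58 mm in diameter up to 116 mm, shoulder to 126 mm, cap 46 mm in diameter from there to its flat top. Origin at the centre of its base, z axis points from base to cap; yaw means nothing. 0.24 to 0.39 kg, centre of mass about 70 mm above the base. Starts upright on the mat.
- jar: bystander, not to be disturbed: amber glass jar with black lid, round, 72 mm in diameter, 125 mm tall, 0.5 kg; origin at the centre of its base, z up. Stands on the mat.
- carafe: bystander, not to be disturbed: round glass carafe with black lid, widest 104 mm in diameter near the base, 108 mm tall, 0.6 kg; origin at the centre of its base, z up. Its black handle stands out along its +y axis to 84 mm from the centre, between 22 and 100 mm above the base.
- pitcher: bystander, not to be disturbed: open steel milk pitcher, round, 80 mm in diameter at the rim, 95 mm tall, 0.4 kg; origin at the centre of its base, z up; handle along its +y axis, reaching at most 85 mm from the centre.
- mat: fixed black rubber mat, 310 x 310 x 4 mm, origin at the centre of its underside on the bench; bottle, jar, carafe and pitcher stand on it in the four corners of a square about 160 mm apart, in any order.
- station: fixed steel station: base plate 200 (x) by 300 (y) by 16 mm, origin at the centre of its underside on the bench. Pad on its +y half, lever on its -y half. Beside the lever on the -y side stand a grey bearing block and notched aluminium quadrant, up to 115 mm high, within 70 mm of the pivot in x, y -106 to -128 mm. Low black timer, 29 mm high, at x +70, y -35 mm.
- pad (a point): centre of the top of the white round pad, 86 mm in diameter with a blue ring round it, on the station at x 0, y +75 mm, its top 22 mm above the bench; flat, nothing above it; z up, axes as the station's.
- lever (a joint): lever angle, rad; swings in the station's x-z plane. 0: stop, leaning 0.70 from upright towards the station's -x; grows towards +x; upright at 0.70; middle of the green notch 1.05 (leaning 0.35 towards +x), the notch reaching 0.10 either side; stop at 1.65. Held where it is left by friction alone (0.18 N m, some 2 N at the knob): no click. Starts at 0 to 0.55.
- lever_knob (a point): centre of the lever's red ball knob, 30 mm in diameter, 100 mm from the pivot on a steel rod 10 mm thick; moves with the lever.
- lever_pivot (a point): the lever's pivot point: on the station at x 0, y -95 mm, 45 mm above the bench; x, y, z axes as the station's.
- green_notch (a point): where the knob's centre is when the lever is in the middle of the green notch: 100 mm from the pivot, leaning 0.35 rad towards the station's +x; the green marks are on the aluminium quadrant beside the lever.

How it is judged (in metres and radians):
On the way, in this order (a step that is already met when the one before it is completed fails the run):
1. the bottle is upside down, cap at least 40 degrees below level, and kept so (1.5 s) (angle between bottle's own z axis and vertical above 2.26 rad), for 1.5 s.
2. the bottle stands upright on the white pad, let go of and at rest (angle between bottle's own z axis and vertical below 0.08 rad and horizontal distance between bottle and pad below 0.016 m and z of bottle in the frame of pad between -0.004 and 0.005 m and contact force between bottle and the fingers below 0.05 N and linear speed of bottle below 0.02 m/s), for 0.2 s.
3. the lever is in the green notch (value of joint lever between 0.95 and 1.15 rad and velocity of joint lever between -0.05 and 0.05 rad/s), for 0.2 s.
At the end, for the whole second after the job is handed in: The bottle stands upright (within 0.08 rad) on the white pad, its centre within 16 mm of the pad's centre, released and at rest; the lever rests within 0.10 rad of the middle of the green notch; jar, carafe and pitcher stand upright within 25 mm of where they were (all of step 2 and all of step 3 and distance of each of jar, carafe, pitcher from where it was at the start of the episode below 0.025 m and angle between each of jar, carafe, pitcher's own z axis and vertical below 0.15 rad); the robot touches nothing.
It fails at once if the jar is pushed 25 mm or more out of place or tipped (distance of jar from where it was at the start of the episode above 0.025 m or angle between jar's own z axis and vertical above 0.15 rad).
It fails at once if the carafe is pushed 25 mm or more out of place or tipped (distance of carafe from where it was at the start of the episode above 0.025 m or angle between carafe's own z axis and vertical above 0.15 rad).
It fails at once if the steel pitcher is pushed 25 mm or more out of place or tipped (distance of pitcher from where it was at the start of the episode above 0.025 m or angle between pitcher's own z axis and vertical above 0.15 rad).
It fails at once if the bottle is dropped or banged down on the station (over 40 N) (contact force between bottle and station above 40 N).
It fails at once if the bottle is banged down on the mat (over 40 N) (contact force between bottle and mat above 40 N).
It also fails if it takes over 72 s, if anything falls off the work surface, if the arm or the gripper's body presses on something with over 40 N, if the wrist force passes 120 N, or if a joint passes its speed limit or range.

## Working session

There is one attempt and no reset: what is moved stays moved. The work goes in short steps, each a Python script; the robot and the scene stay as the last script left them, time stands still between calls to the robot, and variables do not carry over. Pictures are saved under pics/ and viewed, at most 10 in all, crops included, and the job is handed in when it is done.

```bash
mkdir -p pics; ls; cat > h.py <<'E'
import numpy as np, cv2
from scipy.spatial.transform import Rotation as R
from plant import manip, let_go, clamp, planner, telemetry, vision, order
def rot(q): return R.from_quat([q[1],q[2],q[3],q[0]])
def quat(r): 
    x=r.as_quat(); return [x[3],x[0],x[1],x[2]]
def cloud(s):
    d=s["depth"].astype(float); v,u=np.indices(d.shape)
    p=np.stack([(u-s["cx"])/s["fx"]*d,-(v-s["cy"])/s["fy"]*d,-d],-1)
    w=rot(s["orientation"]).apply(p.reshape(-1,3)).reshape(p.shape)+np.array(s["position"])
    w[d<=0]=np.nan; return w
E
python3 - <<'E'
from h import *
ims=[]
for n in ["scene","side"]:
    s=vision.snapshot(n); np.savez(f"{n}.npz",**s); ims.append(s["color"])
    print(n,{k:v for k,v in s.items() if k not in("color","depth")})
    cv2.imwrite(f"pics/{n}1.png",s["color"])
print(telemetry.get_obs())
E
```

```text
pics
scene {'fx': 466.4649550952801, 'fy': 466.4649550952801, 'cx': 282.3831889764917, 'cy': 206.41717356139196, 'position': array([1194.80108631,  -90.36892912, 1168.55319893]), 'orientation': array([0.70603684, 0.21371222, 0.19823287, 0.64540126])}
side {'fx': 524.1177334973031, 'fy': 524.1177334973031, 'cx': 286.40870611027674, 'cy': 208.60838794655592, 'position': array([ 449.76216216, -833.43883501,  784.17804231]), 'orientation': array([ 0.90136963,  0.43080845, -0.01485236, -0.04142807])}
{'time': 0.1, 'q': array([ 1.30751043,  0.6158219 , -0.01261463,  1.42474493,  0.00810505,
        1.10342524, -0.04037216]), 'joint_vel': array([ 1.14056083e-05, -2.12575441e-03,  6.34225761e-04, -4.35194621e-03,
       -3.72219310e-05, -1.13573778e-03, -2.02572744e-03]), 'joint_efforts': array([ 5.25135511e-04, -4.70383394e+01,  2.59576254e-01, -1.71571487e+01,
        1.00000418e-02,  5.91044445e-03,  6.95653668e-06]), 'tool_pos': array([ 152.32192653, -631.18381938,  230.25231813]), 'ee_rot': array([-1.16412200e-03,  9.92993494e-01,  1.18163198e-01, -1.56449680e-04]), 'ft_force': array([-0.49154222,  0.85267698, -0.52764002]), 'moment': array([0.08288421, 0.00976679, 0.02103474]), 'grasp_force': 0.0, 'opening': 85.469447302957}
```

View pics/scene1.png

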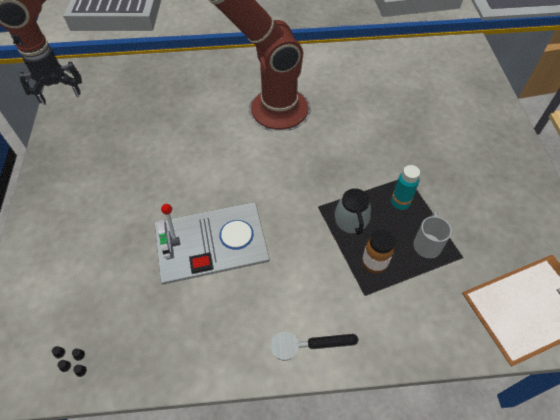

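View pics/side1.png

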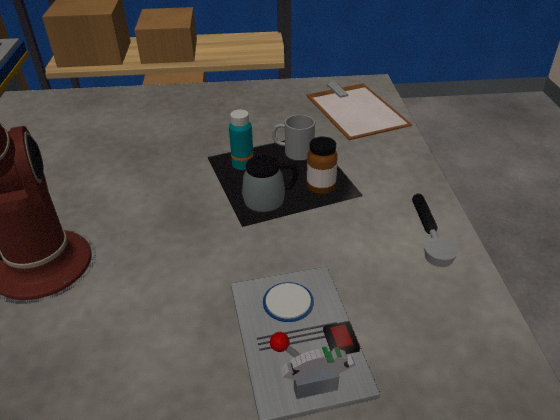

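Scene: the bottle is at about (405,188) with its cap at (411,172), the pad at (237,235), the red knob at (167,209) and the green marks at (163,239). Side: the bottle is at (241,140) with its cap at (240,118), the pad at (288,300) and the knob at (280,342). The bottle sits at the mat corner nearest the robot.

```bash
cat > meas.py <<'E'
from h import *
def tri(uvA,A,uvB,B):
    P=[];D=[]
    for (u,v),s in((uvA,A),(uvB,B)):
        d=rot(s["orientation"]).apply([(u-s["cx"])/s["fx"],-(v-s["cy"])/s["fy"],-1]); D.append(d/np.linalg.norm(d));P.append(np.array(s["position"]))
    M=np.stack([D[0],-D[1]],1); t=np.linalg.lstsq(M,P[1]-P[0],rcond=None)[0]
    a,b=P[0]+t[0]*D[0],P[1]+t[1]*D[1]; return (a+b)/2,np.linalg.norm(a-b)
def masks(s,roi):
    h=cv2.cvtColor(s["color"],cv2.COLOR_BGR2HSV).astype(int); H,S,V=h[...,0],h[...,1],h[...,2]
    m=dict(teal=(H>82)&(H<98)&(S>120)&(V>50), knob=((H<6)|(H>174))&(S>150)&(V>90), green=(H>45)&(H<80)&(S>120)&(V>60),
      white=(S<40)&(V>175), ring=(H>100)&(H<125)&(S>110))
    out={}
    for k,(u0,v0,u1,v1) in roi.items():
        z=np.zeros(H.shape,bool); z[v0:v1,u0:u1]=1; out[k]=m[k.split("_")[0]]&z
    return out
E
python3 - <<'E'
from meas import *
S={n:dict(np.load(n+".npz")) for n in("scene","side")}
roi=dict(scene=dict(teal=(380,160,430,225),knob=(155,198,180,220),green=(150,225,180,255),white_pad=(215,215,260,255),white_cap=(395,160,425,185)),
 side=dict(teal=(220,100,265,180),knob=(265,328,292,356),green=(310,338,360,370),white_pad=(258,278,320,325),white_cap=(225,105,255,128)))
M={n:masks(S[n],roi[n]) for n in S}; C={n:cloud(S[n]) for n in S}
for k in roi["scene"]:
    cs=[]
    for n in S:
        v,u=np.nonzero(M[n][k]); cs.append((u.mean(),v.mean())); p=C[n][M[n][k]]
        print(k,n,len(u),np.round(cs[-1],1),"med",np.round(np.nanmedian(p,0),1),"lo",np.round(np.nanpercentile(p,3,0)),"hi",np.round(np.nanpercentile(p,97,0)))
    x,e=tri(cs[0],S["scene"],cs[1],S["side"]); print("  tri",np.round(x,1),round(e,1))
# axis fit by vertical cylinder on teal points
from scipy.optimize import least_squares
for n in S:
    p=C[n][M[n]["teal"]]; p=p[np.isfinite(p).all(1)&(p[:,2]>20)&(p[:,2]<112)]
    f=least_squares(lambda c:np.hypot(p[:,0]-c[0],p[:,1]-c[1])-29,p[:,:2].mean(0),loss="soft_l1",f_scale=2); print("axis",n,f.x,len(p))
# station top plate: points with z 10..20 around
for n in S:
    w=C[n]; pad=np.nanmedian(w[M[n]["white_pad"]],0)
    m=(abs(w[...,2]-16)<4)&(np.hypot(w[...,0]-pad[0],w[...,1]-pad[1])<300)
    k,l,st,_=cv2.connectedComponentsWithStats(m.astype(np.uint8)); i=1+np.argmax(st[1:,4]); q=w[l==i][:,:2].astype(np.float32)
    print("plate",n,cv2.minAreaRect(q),len(q))
# vessels
for n in S:
    w=C[n]; m=(w[...,2]>30)&(w[...,0]>300)&(w[...,1]>-50)&(w[...,1]<450)
    k,l,st,_=cv2.connectedComponentsWithStats(m.astype(np.uint8))
    for i in range(1,k):
        if st[i,4]>100:
            q=w[l==i]; print(n,"obj",st[i],np.round(np.nanpercentile(q,1,0)),np.round(np.nanpercentile(q,99,0)))
E
```

```text
teal scene 503 [403.7 192.5] med [454.1 316.9  85.4] lo [425. 302.  10.] hi [461. 348. 129.]
teal side 756 [239.7 143.8] med [424.4 305.6  82.9] lo [402. 298.  11.] hi [451. 323. 127.]
  tri [428.7 331.6  59.5] 12.4
knob scene 80 [166.  208.4] med [ 485.  -341.1  140.8] lo [ 471. -353.  132.] hi [ 494. -331.  147.]
knob side 259 [278.5 340.8] med [ 474.7 -349.9  139.7] lo [ 463. -358.  130.] hi [ 486. -337.  145.]
  tri [ 476.1 -343.4  129.9] 2.7
green scene 52 [162.9 238.8] med [ 554.7 -352.4  104.5] lo [ 548. -362.   97.] hi [ 570. -345.  117.]
green side 74 [327.  353.9] med [ 547.2 -358.3  112.5] lo [ 542. -364.   98.] hi [ 554. -347.  116.]
  tri [ 550.8 -353.2   99.8] 5.1
white_pad scene 686 [234.  235.3] med [ 513.2 -171.7   23. ] lo [ 471. -222.   15.] hi [ 561. -132.   28.]
white_pad side 0 [nan nan] med [nan nan nan] lo [nan nan nan] hi [nan nan nan]
 ** On entry to DLASCL parameter number  4 had an illegal value
 ** On entry to DLASCL parameter number  4 had an illegal value
 ** On entry to DLASCL parameter number  4 had an illegal value
 ** On entry to DLASCL parameter number  4 had an illegal value
 ** On entry to DLASCL parameter number  5 had an illegal value
 ** On entry to DLASCL parameter number  4 had an illegal value<stdin>:9: RuntimeWarning: Mean of empty slice.
  ret = ret.dtype.type(ret / rcount)
  return np.nanmean(a, axis, out=out, keepdims=keepdims)
  return np.nanmean(a, axis, out=out, keepdims=keepdims)
Traceback (most recent call last):
  File "meas.py", line 6, in tri
    M=np.stack([D[0],-D[1]],1); t=np.linalg.lstsq(M,P[1]-P[0],rcond=None)[0]
                                  ~~~~~~~~~~~~~~~^^^^^^^^^^^^^^^^^^^^^^^^
numpy.linalg.LinAlgError: SVD did not converge in Linear Least Squares
```

```bash
cat > m2.py <<'E'
from meas import *
from scipy.optimize import least_squares
S={n:dict(np.load(n+".npz")) for n in("scene","side")}; C={n:cloud(S[n]) for n in S}
roi=dict(scene=dict(teal=(380,160,430,225),ring=(212,212,262,258),white_cap=(395,160,425,185)),
 side=dict(teal=(220,100,265,180),ring=(255,275,322,328),white_cap=(225,105,255,128)))
M={n:masks(S[n],roi[n]) for n in S}
cs={}
for n in S:
    v,u=np.nonzero(M[n]["ring"]); e=cv2.fitEllipse(cv2.convexHull(np.stack([u,v],1).astype(np.int32)).astype(np.float32)); cs[n]=e[0]; print("ring",n,len(u),np.round(e[0]+e[1],1))
    h=cv2.cvtColor(S[n]["color"],cv2.COLOR_BGR2HSV); u0,v0,u1,v1=roi[n]["white_cap"]; print(" cap V",np.percentile(h[v0:v1,u0:u1,2],[50,80,95]))
P,e=tri(cs["scene"],S["scene"],cs["side"],S["side"]); print("pad tri",P.round(1),round(e,1))
for n in S:
    p=C[n][M[n]["teal"]]; p=p[np.isfinite(p).all(1)&(p[:,2]>20)&(p[:,2]<112)]
    f=least_squares(lambda c:np.hypot(p[:,0]-c[0],p[:,1]-c[1])-29,p[:,:2].mean(0)+(p[:,:2].mean(0)-S[n]["position"][:2])*.03,loss="soft_l1",f_scale=2); print("axis",n,f.x.round(1),len(p),round(f.cost/len(p),2))
for n in S:
    w=C[n]
    b=w[(abs(w[...,2])<10)&(w[...,0]>300)&(w[...,0]<800)&(abs(w[...,1])<150)]; print("bench z",np.median(b[:,2]))
    m=(w[...,2]>10)&(w[...,2]<22)&(np.hypot(w[...,0]-P[0],w[...,1]-P[1])<300)
    m=cv2.morphologyEx(m.astype(np.uint8),cv2.MORPH_OPEN,np.ones((3,3)))
    k,l,st,_=cv2.connectedComponentsWithStats(m); i=1+np.argmax(st[1:,4]); print("plate",n,cv2.minAreaRect(w[l==i][:,:2].astype(np.float32)),st[i,4])
    m=(w[...,2]>30)&(w[...,0]>300)&(w[...,1]>50)&(w[...,1]<600)
    k,l,st,_=cv2.connectedComponentsWithStats(m.astype(np.uint8))
    for i in range(1,k):
        if st[i,4]>100: q=w[l==i]; print(n,"obj",st[i],np.round(np.nanpercentile(q,1,0)),np.round(np.nanpercentile(q,99,0)))
E
python3 m2.py
```

```text
ring scene 68 [236.  234.3  28.4  33.2]
 cap V [138. 189. 211.]
ring side 256 [287.7 301.7  39.4  50.1]
 cap V [ 98.  113.2 151. ]
pad tri [ 504.6 -167.    13.9] 2.0
axis scene [430.9 330.7] 313 0.81
axis side [428.4 330.4] 517 1.47
bench z 1.3617364434575165
plate scene ((519.1337890625, -240.81202697753906), (204.83145141601562, 299.73236083984375), 8.013092041015625) 4662
scene obj [393 165  27  41 756] [413. 301.  32.] [462. 353. 158.]
scene obj [ 335  188   36   47 1218] [446. 123.  33.] [560. 215. 116.]
scene obj [415 212  37  43 933] [527. 331.  31.] [628. 409. 103.]
scene obj [363 230  32  40 973] [598. 177.  32.] [661. 241. 134.]
scene obj [328 334  30  13 284] [828.  50.  30.] [853. 120.  43.]
bench z 0.2938836952232009
plate side ((515.055419921875, -242.41815185546875), (199.92979431152344, 304.033447265625), 8.36474323272705) 10678
side obj [ 229  109   69   96 3014] [402. 121.  31.] [552. 339. 155.]
side obj [ 272  114   66   73 2415] [517. 175.  31.] [653. 409. 131.]
side obj [414 194  17  19 185] [823.  51.  30.] [847. 115.  40.]
```

Measurements agree with each other: bottle (429.7,330.5); station centre about (517,-241.6), yaw about 8.2°, which predicts pad (506,-167) against triangulated (504.6,-167). The predicted knob is (476.6,-343) at lever ≈0.12 against measured (476,-343,130). Next I check reach for the side grasp.

```bash
cat >> h.py <<'E'
BOT=np.array([429.7,330.5]); PAD=np.array([506.,-167.3]); YAW=np.deg2rad(8.2)
def att(az,d,flip=0):
    "tool z horizontal towards az, dipped by d; tool y level"
    z=np.array([np.cos(d)*np.cos(az),np.cos(d)*np.sin(az),-np.sin(d)]); y=np.array([-np.sin(az),np.cos(az),0])*(-1 if flip else 1)
    return R.from_matrix(np.stack([np.cross(y,z),y,z],1))
def tcp(axis_xy,zg,r,back=0):
    z=r.as_matrix()[:,2]; return np.array([*axis_xy,zg])+z*(19-back)
E
python3 - <<'E'
from h import *
for nm,B,zg in(("bot",BOT,76),("pad",PAD,94)):
  a0=np.arctan2(B[1],B[0])
  for da in(-.5,0,.5):
    for d in(0.1,.2,.3,.38):
      for f in(0,1):
        r=att(a0+da,d,f); o=[]
        for back,dz in((0,0),(100,0),(0,200),(100,250)):
            p=tcp(B,zg,r,back)+[0,0,dz]; q=planner.ik(p,quat(r)); o.append(None if q is None else np.round(q,2).tolist())
        if o[0] or o[2]: print(nm,da,d,f,o[0],o[1] and 1,o[2] and 1,o[3] and 1)
E
python3 - <<'E'
from h import *
a0=np.arctan2(*BOT[::-1])
for da in (-1.4,-1.6,-1.8):
  for f in(0,1):
    r=att(a0+da,.25,f)
    for back,dz in((140,250),(140,0),(-5,0),(-5,220)):
        q=planner.ik(tcp(BOT,79,r,back)+[0,0,dz],quat(r)); print(da,f,back,dz,q is not None and np.round(q,2))
o=telemetry.get_obs(); print(planner.ik(o["tool_pos"]+[0,0,150],o["ee_rot"]).round(2))
E
```

```text
-1.4 0 140 250 [-1.28  0.69 -0.2   1.62  1.04  1.9  -0.93]
-1.4 0 140 0 [-1.07  1.14 -0.58  1.68  1.18  1.96 -1.45]
-1.4 0 -5 0 [-0.83  1.17 -0.58  1.84  1.37  1.88 -1.5 ]
-1.4 0 -5 220 [-0.83  0.77 -0.58  1.83  1.27  1.91 -1.14]
-1.4 1 140 250 [-1.28  0.69 -0.2   1.62  1.04  1.9   2.21]
-1.4 1 140 0 [-1.07  1.14 -0.58  1.68  1.18  1.96  1.69]
-1.4 1 -5 0 [-0.83  1.17 -0.58  1.84  1.37  1.88  1.64]
-1.4 1 -5 220 [-0.83  0.77 -0.58  1.83  1.27  1.91  2.  ]
-1.6 0 140 250 [-1.32  0.78 -0.01  1.4   0.93  1.96 -0.84]
-1.6 0 140 0 [-1.12  1.15 -0.39  1.46  1.03  1.93 -1.31]
-1.6 0 -5 0 [-1.33  1.14  0.31  1.71  0.84  1.29 -1.14]
-1.6 0 -5 220 [-0.92  0.79 -0.39  1.69  1.12  1.91 -1.1 ]
-1.6 1 140 250 [-1.32  0.78 -0.01  1.4   0.93  1.96  2.31]
-1.6 1 140 0 [-1.12  1.15 -0.39  1.46  1.03  1.93  1.83]
-1.6 1 -5 0 [-0.81  1.2  -0.58  1.69  1.24  1.93  1.67]
-1.6 1 -5 220 [-0.92  0.79 -0.39  1.69  1.12  1.91  2.04]
-1.8 0 140 250 [-1.41  0.9   0.37  1.19  0.72  1.97 -0.65]
-1.8 0 140 0 [-1.15  1.19 -0.2   1.24  0.86  1.95 -1.18]
-1.8 0 -5 0 [-1.18  1.15  0.14  1.56  0.78  1.52 -1.16]
-1.8 0 -5 220 [-0.99  0.82 -0.2   1.55  0.96  1.92 -1.05]
-1.8 1 140 250 [-1.41  0.9   0.37  1.19  0.72  1.97  2.49]
-1.8 1 140 0 [-1.15  1.19 -0.2   1.24  0.86  1.95  1.96]
-1.8 1 -5 0 [-0.89  1.18 -0.39  1.55  1.04  1.86  1.74]
-1.8 1 -5 220 [-0.99  0.82 -0.2   1.55  0.96  1.92  2.1 ]
[ 1.3   0.53 -0.01  1.15  0.    1.46 -0.04]
```

```bash
cat >> h.py <<'E'
A0=np.arctan2(BOT[1],BOT[0]); RG=att(A0-1.4,.25,0); RP=att(np.arctan2(PAD[1],PAD[0])-1.4,.25,0)
def st(): 
    o=telemetry.get_obs(); print("t",round(o["time"],1),"q",o["q"].round(2),"tcp",o["tool_pos"].round(1),"F",o["ft_force"].round(1),"open",round(o["opening"],1),"g",round(o["grasp_force"],1))
E
python3 - <<'E'
from h import *
o=telemetry.get_obs(); manip.move_straight(o["tool_pos"]+[0,0,150],feed=250); st()
manip.movep(tcp(BOT,79,RG,140)+[0,0,200],quat(RG)); st()
manip.move_straight(tcp(BOT,79,RG,140),feed=200); st()
s=vision.snapshot("side"); w=vision.snapshot("scene")
cv2.imwrite("pics/pre.png",np.hstack([s["color"][:300,100:450],w["color"][100:400,210:560]]))
E
```

```text
t 0.8 q [ 1.3   0.53 -0.01  1.16  0.    1.45 -0.04] tcp [ 152.2 -630.5  378.6] F [-0.5 -0.2 -0.9] open 85.4 g 0.0
t 4.6 q [-1.17  0.78 -0.39  1.65  1.08  1.95 -1.08] tcp [344.3 409.3 309.1] F [ 0.1 -0.5 -0.3] open 85.6 g 0.0
t 5.7 q [-1.19  1.08 -0.36  1.68  1.09  1.79 -1.37] tcp [343.5 410.3 109.9] F [ 0.4 -0.4  0.3] open 85.4 g 0.0
```

View pics/pre.png

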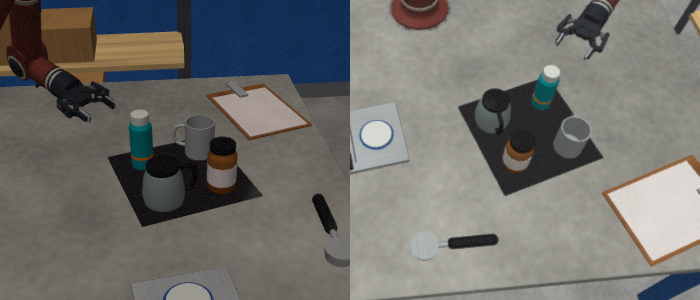

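The open gripper is level with and aimed at the bottle from the mat's free outer corner (tip at about (105,100) left, (600,50) right), with nothing in its path. Next: advance, grasp, lift.

```bash
python3 - <<'E'
from h import *
hit=manip.move_straight(tcp(BOT,79,RG,-5),feed=70,contact_N=8); print(hit); st()
if not hit:
    clamp(); st()
    o=telemetry.get_obs()
    if o["opening"]>45:
        manip.move_straight(o["tool_pos"]+[0,0,40],feed=60); st()
        s=vision.snapshot("side"); w=vision.snapshot("scene")
        cv2.imwrite("pics/lift.png",np.hstack([s["color"][:300,100:450],w["color"][100:400,210:560]]))
E
```

```text
False
t 8.0 q [-1.01  1.1  -0.28  1.84  1.27  1.63 -1.45] tcp [446.6 315.1  73. ] F [-0.6  0.6  0.2] open 85.7 g 0.0
t 8.4 q [-1.01  1.1  -0.28  1.84  1.27  1.63 -1.45] tcp [446.9 315.1  73.3] F [0.3 0.9 0.4] open 56.3 g 64.9
t 9.2 q [-1.01  1.03 -0.29  1.86  1.25  1.64 -1.4 ] tcp [446.8 315.  113.1] F [-0.4  0.2 -3. ] open 56.3 g 64.8
```

View pics/lift.png

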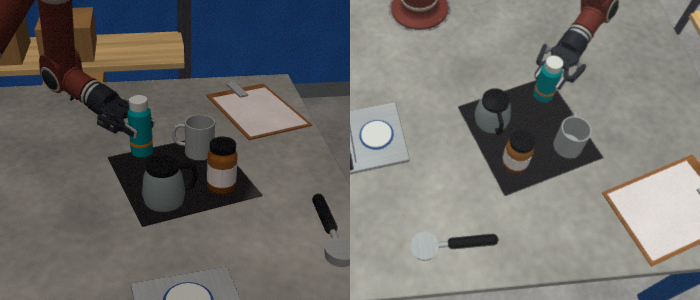

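Bottle lifted upright in the grip, at about (140,125) left and (547,78) right; the neighbours haven't moved. Next: raise, swing over empty bench, invert.

```bash
python3 - <<'E'
from h import *
o=telemetry.get_obs(); manip.move_straight(o["tool_pos"]+[0,0,190],feed=150); st()
q=telemetry.get_obs()["q"].copy(); q[0]+=.5; manip.goto_joints(q); st()
q[6]+=np.pi; manip.goto_joints(q); st()
manip.dwell(2.1); s=vision.snapshot("side"); w=vision.snapshot("scene"); st()
q[6]-=np.pi; manip.goto_joints(q); st()
s2=vision.snapshot("side"); np.savez("s2.npz",**s2)
f=lambda x:x["color"][:300,60:410]
cv2.imwrite("pics/inv.png",np.hstack([f(s),f(s2)]))
E
```

```text
t 10.8 q [-0.98  0.71 -0.33  1.83  1.21  1.76 -1.07] tcp [446.7 314.7 302. ] F [ 0.2 -0.1 -2.9] open 56.3 g 64.8
t 11.8 q [-0.48  0.71 -0.33  1.83  1.21  1.76 -1.07] tcp [542.7  63.9 301.5] F [ 0.3  0.8 -2.8] open 56.3 g 64.8
t 14.4 q [-0.48  0.71 -0.33  1.83  1.21  1.76  2.07] tcp [542.9  62.2 302. ] F [ 1.1 -0.2 -2.5] open 56.3 g 64.8
t 16.6 q [-0.48  0.71 -0.33  1.83  1.21  1.76  2.07] tcp [542.9  62.  302. ] F [-0.8 -0.4 -2.4] open 56.4 g 64.8
t 19.3 q [-0.48  0.71 -0.33  1.83  1.21  1.76 -1.07] tcp [542.9  62.  302. ] F [-0.9 -0.  -2.3] open 56.4 g 64.8
```

View pics/inv.png

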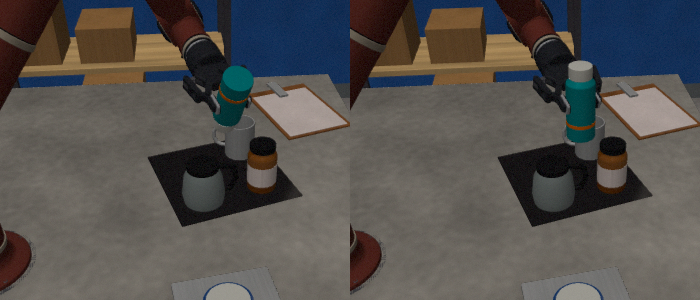

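Left: inverted, cap pointing down (base at (238,78)). Right: upright again (cap at (580,72)). Next: hover over the pad and check the bottle axis and the pad in two views.

```bash
cat > hov.py <<'E'
from meas import *
from scipy.optimize import least_squares
def bottle(s):
    "vertical-ish cylinder fit (axis point at z0, tilts)"
    w=cloud(s); h=cv2.cvtColor(s["color"],cv2.COLOR_BGR2HSV).astype(int)
    m=(h[...,0]>82)&(h[...,0]<98)&(h[...,1]>120)&(h[...,2]>40)
    k,l,stt,_=cv2.connectedComponentsWithStats(m.astype(np.uint8)); 
    m=l==1+np.argmax(stt[1:,4]); m=cv2.erode(m.astype(np.uint8),np.ones((3,3)))>0
    p=w[m]; p=p[np.isfinite(p).all(1)]; z0=np.median(p[:,2]); lo,hi=np.percentile(p[:,2],[1,88]); p=p[(p[:,2]<hi)]
    c=np.median(p[:,:2],0); dv=c-s["position"][:2]; c=c+25*dv/np.linalg.norm(dv)
    f=least_squares(lambda x:np.hypot(p[:,0]-x[0]-x[2]*(p[:,2]-z0),p[:,1]-x[1]-x[3]*(p[:,2]-z0))-29,[*c,0,0],loss="soft_l1",f_scale=2)
    return f.x.round(3),z0.round(1),(lo.round(),hi.round()),len(p)
E
python3 - <<'E'
from hov import *
manip.movep(tcp(PAD,97+70,RP,-5),quat(RP)); manip.dwell(.3); st()
for n in("scene","side"):
    s=vision.snapshot(n); np.savez("hov_"+n,**s); print(n,bottle(s))
    cv2.imwrite(f"pics/hov_{n}.png",s["color"])
    w=cloud(s); d=np.hypot(w[...,0]-PAD[0],w[...,1]-PAD[1]); h=cv2.cvtColor(s["color"],cv2.COLOR_BGR2HSV).astype(int)
    # blue ring points by depth -> circle fit
    m=(h[...,0]>100)&(h[...,0]<125)&(h[...,1]>90)&(d<65)&(w[...,2]>8)&(w[...,2]<32); p=w[m]
    f=least_squares(lambda c:np.hypot(p[:,0]-c[0],p[:,1]-c[1])-c[2],[*PAD,44],loss="soft_l1",f_scale=2); print(" ring",len(p),f.x.round(1),"z",np.median(p[:,2]).round(1))
    m=(h[...,1]<60)&(h[...,2]>np.percentile(h[...,2],95))&(d<38); print(" pad z",np.nanmedian(w[m][:,2]).round(1),m.sum())
E
python3 - <<'E'
import sys; sys.path.insert(0,".")
from hov import *
for n in("scene","side"):   # ring circle fit in the initial unobstructed pictures
    s=dict(np.load(f"{n}.npz")); w=cloud(s); d=np.hypot(w[...,0]-PAD[0],w[...,1]-PAD[1]); h=cv2.cvtColor(s["color"],cv2.COLOR_BGR2HSV).astype(int)
    m=(h[...,0]>100)&(h[...,0]<125)&(h[...,1]>90)&(d<65); p=w[m]
    f=least_squares(lambda c:np.hypot(p[:,0]-c[0],p[:,1]-c[1])-c[2],[*PAD,44],loss="soft_l1",f_scale=2); print(n,"ring",len(p),f.x.round(1),np.median(p[:,2]).round(1),"pad z",np.nanmedian(w[d<35][:,2]).round(1))
E
```

```text
t 20.8 q [-0.12  0.92 -0.17  1.9   1.19  1.57 -1.31] tcp [ 503.1 -189.2  161.4] F [ 0.4  0.5 -1.9] open 56.0 g 64.8
scene (array([ 5.04566e+02, -1.68488e+02, -7.10000e-02,  1.30000e-02]), np.float64(204.7), (np.float64(179.0), np.float64(213.0)), 150)
 ring 89 [ 506.8 -167.3   46.5] z 19.4
 pad z 24.7 596
side (array([ 5.02841e+02, -1.68383e+02, -8.00000e-03,  4.00000e-03]), np.float64(181.7), (np.float64(135.0), np.float64(211.0)), 1025)
 ring 277 [ 504.2 -167.    46.6] z 18.2
 pad z 23.1 1364
scene ring 91 [ 506.4 -167.    46.5] 18.7 pad z 23.5
side ring 292 [ 504.1 -166.9   46.6] 18.3 pad z 22.3
```

```bash
python3 - <<'E'
from hov import *
o=telemetry.get_obs(); p=o["tool_pos"]+[1.8,1.3,0]
manip.move_straight(p-[0,0,63],feed=70); st()
hit=manip.move_straight(p-[0,0,74],feed=12,contact_N=4); print(hit); st()
for n in("scene","side"): print(n,bottle(vision.snapshot(n)))
if hit:
    let_go(); manip.dwell(.4); st()
    o=telemetry.get_obs(); z=RP.as_matrix()[:,2]
    manip.move_straight(o["tool_pos"]-z*150,feed=80); manip.dwell(.2); st()
    im=[]
    for n in("scene","side"):
        s=vision.snapshot(n); np.savez("set_"+n,**s); print(n,bottle(s)); im.append(s["color"])
    cv2.imwrite("pics/set.png",np.hstack([im[0][100:400,100:450],im[1][120:420,150:500]]))
E
```

```text
t 21.9 q [-0.12  1.04 -0.16  1.87  1.21  1.53 -1.4 ] tcp [ 504.7 -188.5   98.6] F [ 0.2 -0.6 -1.4] open 56.3 g 64.8
True
t 22.6 q [-0.12  1.06 -0.16  1.87  1.21  1.53 -1.41] tcp [ 504.7 -188.5   91.3] F [-0.1  1.4  3.9] open 56.5 g 65.1
scene (array([ 5.06169e+02, -1.67356e+02, -7.10000e-02,  1.60000e-02]), np.float64(133.8), (np.float64(106.0), np.float64(144.0)), 130)
side (array([ 5.04660e+02, -1.67336e+02,  1.00000e-03,  3.00000e-03]), np.float64(111.7), (np.float64(65.0), np.float64(140.0)), 874)
t 23.5 q [-0.12  1.06 -0.16  1.87  1.21  1.53 -1.41] tcp [ 504.4 -188.2   89.8] F [-0.2 -0.   0.2] open 85.5 g 0.0
t 25.7 q [-0.31  1.03 -0.23  1.7   1.02  1.71 -1.32] tcp [525.9 -44.7 126.9] F [-0.9 -0.6 -0.4] open 85.5 g 0.0
scene (array([ 5.07234e+02, -1.67612e+02, -1.30000e-02, -7.00000e-03]), np.float64(116.9), (np.float64(74.0), np.float64(141.0)), 238)
side (array([ 5.04979e+02, -1.67258e+02, -2.00000e-03,  4.00000e-03]), np.float64(111.1), (np.float64(65.0), np.float64(140.0)), 875)
```

View pics/set.png

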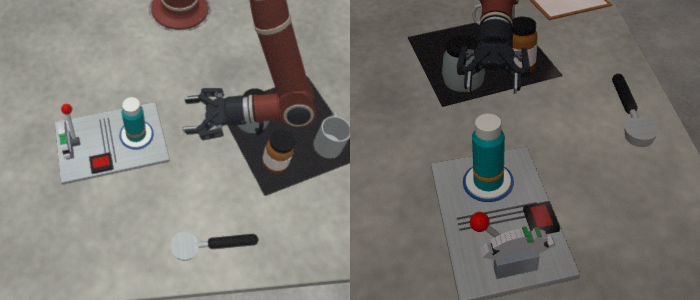

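Bottle stands upright, centred on the pad within 2 mm (cap at (488,125) in the right view) and released. The lever knob is at (66,108) left and (480,222) right, still leaning to -x. Next: raise the arm, go to the -x side of the knob and push.

```bash
cat > lev.py <<'E'
from meas import *
PAD2=np.array([505.3,-167.1]); ex=np.array([np.cos(YAW),np.sin(YAW)]); ey=np.array([-ex[1],ex[0]]); PIV=PAD2-170*ey
def W(x,y,z): return np.array([*(PIV+ex*x+ey*y),z])
def down(sg): return R.from_matrix(np.stack([[*(sg*ex),0],[*(-sg*ey),0],[0,0,-1.]],1))
def lever():
    C=[];S=[]
    for n in("scene","side"):
        s=vision.snapshot(n); h=cv2.cvtColor(s["color"],cv2.COLOR_BGR2HSV).astype(int)
        m=((h[...,0]<6)|(h[...,0]>174))&(h[...,1]>150)&(h[...,2]>70); w=cloud(s)
        m&=(np.abs((w[...,:2]-PIV)@ey)<40)&(w[...,2]>80)&(w[...,2]<175)
        v,u=np.nonzero(m); C.append((u.mean(),v.mean())); S.append(s)
    x,e=tri(C[0],S[0],C[1],S[1]); sx,sy=(x[:2]-PIV)@ex,(x[:2]-PIV)@ey
    print("knob",x.round(1),"err",round(e,1),"station",sx.round(1),sy.round(1),"lever",round(.7+np.arctan2(sx,x[2]-45),3),"r",np.hypot(sx,x[2]-45).round(1),[len(u)]); return S
E
python3 - <<'E'
from lev import *
o=telemetry.get_obs(); manip.move_straight(o["tool_pos"]+[0,0,230],feed=200); st()
lever()
for sg in(1,-1):
    print(sg,[None if (q:=planner.ik(W(x,4,z),quat(down(sg)))) is None else q.round(2) for x,z in((-115,300),(-115,121),(8,121))])
E
```

```text
t 27.1 q [-0.31  0.69 -0.23  1.63  1.03  1.92 -0.96] tcp [525.7 -44.7 356. ] F [ 0.6 -1.2 -0.8] open 85.1 g 0.0
knob [ 476.4 -343.9  129.5] err 1.8 station -53.9 -0.9 lever 0.133 r 100.2 [298]
1 [array([ 0.78,  0.39, -0.18,  1.63,  0.07,  1.13, -0.85]), array([ 0.88,  0.61, -0.33,  1.86,  0.29,  0.72, -1.05]), array([ 0.72,  0.72, -0.34,  1.6 ,  0.29,  0.87, -1.17])]
-1 [array([ 0.41,  0.4 ,  0.37,  1.64, -0.15,  1.13,  2.53]), array([ 1.13,  0.7 , -0.76,  1.85,  0.63,  0.85,  1.77]), array([ 0.93,  0.81, -0.74,  1.59,  0.62,  0.99,  1.7 ])]
```

```bash
python3 - <<'E'
from lev import *
r=down(1); clamp()
manip.movep(W(-115,4,300),quat(r)); st()
manip.move_straight(W(-115,4,121),feed=150); st()
manip.move_straight(W(-88,4,121),feed=60)
manip.move_straight(W(0,4,121),feed=40); st()
manip.move_straight(W(-25,4,121),feed=60); manip.dwell(.2); S=lever()
cv2.imwrite("pics/lev.png",np.hstack([S[0]["color"][150:350,60:360],S[1]["color"][200:400,180:480]]))
E
```

```text
t 29.3 q [ 0.78  0.39 -0.18  1.63  0.07  1.13 -0.85] tcp [ 416.3 -345.4  299.5] F [-0.6  1.   0.4] open -0.2 g 0.0
t 30.6 q [ 0.76  0.59 -0.15  1.86  0.13  0.7  -0.9 ] tcp [ 415.8 -348.1  121.8] F [ 0.2 -1.1  0.5] open 0.1 g 0.0
t 33.5 q [ 0.61  0.69 -0.14  1.62  0.12  0.83 -1.01] tcp [ 528.7 -331.1  120.7] F [-0.9  0.4 -0.4] open -0.3 g 0.7
knob [ 552.5 -332.7  142. ] err 1.8 station 23.1 -0.6 lever 0.934 r 99.7 [291]
```

View pics/lev.png

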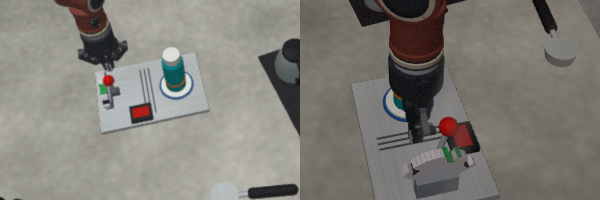

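The lever has moved past upright (knob (448,127) right, near the green marks at (455,155)), measured at 0.934. A further 11 mm push should reach 1.05.

```bash
python3 - <<'E'
from lev import *
manip.move_straight(W(-5,4,121),feed=60); manip.move_straight(W(10.8,4,121),feed=25); manip.dwell(.2)
manip.move_straight(W(-60,4,121),feed=100); manip.move_straight(W(-115,4,300),feed=200); manip.dwell(.2); st(); S=lever()
from hov import bottle
for s in S: print(bottle(s))
cv2.imwrite("pics/fin.png",np.hstack([S[0]["color"][120:320,60:480],S[1]["color"][200:400,180:520]]))
E
```

```text
t 38.0 q [ 0.77  0.39 -0.17  1.63  0.07  1.13 -0.84] tcp [ 415.1 -347.4  298.8] F [-0.6 -0.1 -0.2] open -0.1 g 0.0
knob [ 563.  -330.3  138.5] err 3.2 station 33.9 0.3 lever 1.047 r 99.5 [253]
(array([ 5.07459e+02, -1.67554e+02, -6.00000e-03,  0.00000e+00]), np.float64(116.9), (np.float64(73.0), np.float64(142.0)), 239)
(array([ 5.04967e+02, -1.67345e+02, -3.00000e-03,  5.00000e-03]), np.float64(111.3), (np.float64(65.0), np.float64(140.0)), 878)
```

View pics/fin.png

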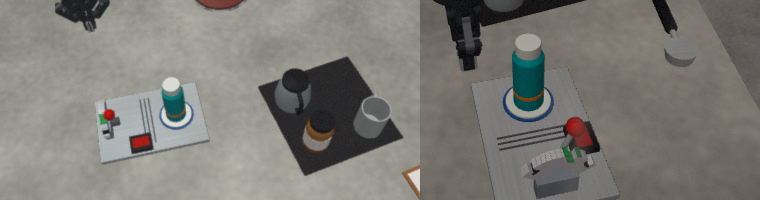

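The lever is at 1.047, in the green (knob (575,126) right). The bottle stands centred on the pad, the other vessels are in place, and the arm is clear.

```bash
python3 -c "
from h import *
print(order.job_done())"
```

```text
the job is handed in; nothing more can be done
None
```

The bottle was inverted for over two seconds, then set upright within about 2 mm of the pad's centre and released; the lever was then pushed to 1.047 rad (green notch), the bystanders look unmoved in the final picture, and the job was handed in at about 38 s without a verdict being returned.

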